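# Slide a slate board out over the end of its ledge

### The job

Push the thin slate board that lies on the low wooden ledge so that it lies flush against the ledge's raised back rail and the end with the finger slot sticks out about 4 cm past the ledge's right end (right as seen from the robot), ready to be picked up by hand. Only push it with the fingertips: do not grip or lift it. The egg cup must ride along standing on the board without being touched, and everything else stays where it is.

Things in the scene. Friction and masses are not known exactly. Their poses are not given: they have to be found in the camera images.
- ledge: low riser of light wood, fixed to the worktop: deck 165 mm deep (its x, pointing away from the robot) by 300 mm long (its y, pointing to the robot's left), deck top 45 mm above the origin, which is the centre of the underside at worktop level. Along its back edge runs a rail 14 mm thick that stands 20 mm above the deck; the rail's front face is at ledge x = +68.5 mm. The other three sides are open. Its yaw varies by some degrees
- ledge_right_end (a point): middle of the ledge's right end, at deck-top height (ledge x 0, y -150, z 45 mm); axes as the ledge's
- ledge_rail (a point): middle of the rail's front face, 10 mm above the deck (ledge x +68.5, y 0, z 55 mm); axes as the ledge's
- board: dark grey slate board, loose, 105 mm (its x) by 180 mm (its y) by 10 mm thick, about 0.45 kg, lying flat on the ledge's deck, a little in front of the rail and a little askew; a finger slot through it, 50 mm (x) by 22 mm (y), near its right (-y) end, centred at board y = -63 mm. Origin: centre of its underside. It slides with friction of a few newtons and stays where it is left
- board_left_end (a point): middle of the board's left (+y) end, top edge (board x 0, y +90, z 10 mm)
- board_right_end (a point): middle of the board's right (-y, finger slot) end, top edge (board x 0, y -90, z 10 mm)
- board_back (a point): middle of the board's back (+x) long edge, top edge (board x +52.5, y 0, z 10 mm)
- egg_cup: cream egg cup, 49 mm across and 56 mm high, loose, standing on the board (another one stands far back on the worktop) near its middle or somewhat to the right; origin at the centre of its underside. Must not be touched
- coffee_pod: blue coffee capsule, 37 mm across, 27 mm high: upright bystander on the worktop, origin at the centre of its underside; leave it alone
- spice1: glass spice jar with green herbs and a red cap, 45 mm across, 106 mm high, behind the ledge (similar jars stand farther back): upright bystander on the worktop, origin at the centre of its underside; leave it alone
- spice2: glass spice jar with red-brown spice and a red cap, 45 mm across, 106 mm high, behind the ledge (similar jars stand farther back): upright bystander on the worktop, origin at the centre of its underside; leave it alone
- tin: red food can, 57 mm across, 72 mm high: upright bystander on the worktop, origin at the centre of its underside; leave it alone
- soap_bottle: pink pump bottle of hand soap, 40 x 71 mm, 164 mm high: upright bystander on the worktop, origin at the centre of its underside; leave it alone
Not all that is in view belongs to the job. Leave any blue look-alike of the egg_cup alone.

How it is judged:
At the end, for the whole second after the job is handed in: The board lies flat and still on the ledge, its back edge within 7 mm of the rail at the middle and parallel to it within about 4.5 degrees, its finger-slot end 28 to 54 mm past the ledge's right end, and the egg cup stands upright and still on it (y of board_right_end in the frame of ledge_right_end between -0.054 and -0.028 m and x of board_back in the frame of ledge_rail between -0.007 and 0.004 m and angle between the x axis of board and the x axis of ledge, either way round below 0.08 rad and z of board in the frame of ledge between 0.041 and 0.049 m and angle between board's own z axis and vertical below 0.04 rad and linear speed of each of board, egg_cup below 0.01 m/s and angle between egg_cup's own z axis and vertical below 0.1 rad and z of egg_cup in the frame of board between 0.006 and 0.014 m); the robot touches nothing.
It fails at once if the board is lifted off the ledge or tipped (z of board in the frame of ledge above 0.053 m or z of board in the frame of ledge below 0.035 m or angle between board's own z axis and vertical above 0.12 rad).
It fails at once if the egg cup is touched by the robot (contact force between any of the arm, the fingers and egg_cup above 0.3 N).
It fails at once if the egg cup falls over, comes off the board or is lifted (angle between egg_cup's own z axis and vertical above 0.3 rad or z of egg_cup in the frame of board below 0.004 m or z of egg_cup in the frame of board above 0.018 m).
It fails at once if a bystander on the worktop is moved by more than 15 mm or tipped (distance of any of coffee_pod, tin, spice1, spice2, soap_bottle from where it was at the start of the episode above 0.015 m or angle between any of coffee_pod, tin, spice1, spice2, soap_bottle's own z axis and vertical above 0.3 rad).
It also fails if it takes over 48 s, if anything falls off the work surface, if the arm or the gripper's body presses on something with over 40 N, if the wrist force passes 120 N, or if a joint passes its speed limit or range.

### The arm

A 7-joint arm with a two-finger parallel gripper is mounted at the origin on a cart in front of the work surface, level with it; the furniture and walls round the work are solid. World frame = base frame: x ahead of the robot, y to its left, z up, the work surface at z = 0. Lengths are in m, angles in rad, forces in N, time in s.
With the tool pointing down it reaches from about 0.4 to 0.85 m from the base axis. Payload 10.4 kg.
Tool frame: the origin (TCP) lies between the finger pads; the fingertips stand 25 mm ahead of it and the grasp point (between the pads) lies 6 mm ahead of it (robot.finger_overhang is the distance from the TCP to the fingertips, in m); z points along the fingers, y is the line along which they close (so a half turn about z gives the same grasp; the last joint's range is limited). The gripper opens to 85 mm and grips with 20 to 120 N. Pads are 22 mm wide; open, the fingers measure 114 mm over their backs; the gripper's body (76 mm by 85 mm) begins 54 mm behind the grasp point. The pads swing forward as they close: fully open they stand 13 mm farther back than shut.
Start: joints at [-1.214, 0.332, -0.065, 1.46, 0.022, 1.35, -0.088], TCP at [0.232, 0.58, 0.225] pointing down, gripper open.
Joint ranges: [-2.6, 2.6], [-0.5, 2.12], [-1.47, 1.34], [0.16, 2.42], [-1.27, 4.41], [0.06, 2.06], [-2.6, 2.6]. Speed limits (rad/s): [2.22, 2.22, 2.79, 2.79, 3.14, 3.14, 3.14].

### API

Orientations are given as a unit quaternion [w, x, y, z].
In Python, from plant import robot gives the robot as it stands.
- The arm moves only by the tool play_rows, never from a script. Its arguments are lists of equal length, an entry for each row: "offset": the shift along the tool's x, y, z each as a share of 0.02 m, from -1 to 1, a list of three; "roll": the turn about the tool's z as a share of 8 degrees, from -1 to 1. In form: {"offset": [[x, y, z], ...], "roll": [roll, ...]}. A call has 1 to 20 rows; each row shifts and turns the commanded pose from where the row before left it, along the tool's axes as they then stand; what a row does not reach is not made up. A row lasts 1/8 s, in which the tool goes at most 62.5 mm and 10.7 degrees, less where a joint would pass 70% of its speed; a pose out of reach is approached as far as the arm can. A call with a number of a shift or a turn outside -1 to 1 is refused whole. A call with a gripper value outside its range is refused whole. "jaw" is the opening, from 0 (shut) to 1 (fully open), set as the call begins (left out, the last holds). The fingers move at their own pace and stop on an object; "squeeze" is the grip in N (left out, the last holds). Time passes only in rows, so rows that do not move let the fingers close. It gives the time, the measured TCP pose, the force, the opening and the grip force at its end, in the units of the state.
- robot.read_state(): the state, without advancing time (a new reading comes with each control period).
- robot.grab_frame(name): name is "scene" or "top" or "wrist"; returns (picture, depth): 384x512x3 uint8, red, green, blue; 384x512 float32, m along the optical axis (not along the pixel's ray), 0 where there is no reading.
- robot.camera_params(name): a dict with "vfov" (degrees; the focal length in pixels is half the picture's height over the tangent of half this angle, whatever the lens; pixels are square), "cx", "cy" (the principal point, pixels), "R" (3x3) and "t" (3): a world point X has camera coordinates R X + t; the wrist camera has in their place "hand_eye" (4x4, takes a point from camera to tool coordinates, whose origin is the TCP and whose axes are the flange's). Camera axes: x right, y down, z forward; pixel columns grow to the right and rows downward; lengths in m; the calibration is good to about 2 mm. A picture is of the moment at which its call begins: read the wrist's pose just before it. camera_params takes no time and is no camera call.
- robot.sign_off(): hands the job in; it is judged then, once.
The state is a dict: "time": time; "joints": joint angles; "joint_velocities": joint speeds; "tau": joint torques, N m; "tool_pos": TCP position; "tool_rot": TCP orientation; "force": force on the tool from outside, world axes, zero at the start; "wrist_torque": the same for the moment, N m; "gripper_width": finger opening in m; "gripper_force": force on a finger pad.
Only numpy, scipy, OpenCV 4.12 (cv2) and the standard library are available. Lean on these libraries where they do the work, as an engineer would, in place of code of your own. Each camera call takes 0.05 s, during which the arm holds its last target. There are 200 camera calls.

## Working session

There is one attempt and no reset: what is moved stays moved. The work goes in short steps, Python scripts to look and compute and a tool call to move; the robot and the scene stay as the last step left them, time stands still between calls to the robot, and variables do not carry over. Pictures are saved under pics/ and viewed, at most 10 in all, crops included, and the job is handed in when it is done.

Besides the shell and the picture viewer there is one more tool, called after "Emit:" by a JSON object that holds its "method" and its "body". play_rows: Moves the arm, as the interface text tells. Its arguments: {"type":"object","properties":{"offset":{"type":"array","items":{"type":"array","items":{"type":"number"}}},"roll":{"type":"array","items":{"type":"number"}},"jaw":{"type":"number"},"squeeze":{"type":"number"}},"required":["offset","roll"]}

```bash
mkdir -p pics; cat > h.py <<'E'
import numpy as np, cv2
from plant import robot
def pts(name):
    s=robot.read_state() if name=="wrist" else None
    im,d=robot.grab_frame(name); p=robot.camera_params(name)
    f=im.shape[0]/2/np.tan(np.radians(p["vfov"])/2)
    v,u=np.mgrid[:im.shape[0],:im.shape[1]]
    P=np.stack([(u-p["cx"])/f*d,(v-p["cy"])/f*d,d],-1)
    if s is None: W=(P-np.array(p["t"]))@np.array(p["R"])
    else:
        w,x,y,z=s["tool_rot"]
        from scipy.spatial.transform import Rotation as Ro
        H=np.array(p["hand_eye"]); W=(P@H[:3,:3].T+H[:3,3])@Ro.from_quat([x,y,z,w]).as_matrix().T+s["tool_pos"]
    W[d==0]=np.nan
    return im,W
def save(n,im): cv2.imwrite("pics/"+n,im[:,:,::-1])
E
python3 - <<'E'
from h import *
for n in("scene","top"):
    im,W=pts(n); save(n+"1.png",im); np.savez("/tmp/"+n,im=im,W=W)
s=robot.read_state(); print(s["tool_pos"],s["tool_rot"],s["time"],s["gripper_width"])
E
```

```text
[0.23158351 0.5801655  0.22472712] [-8.20756704e-05  1.88730306e-01  9.82028772e-01 -5.96334936e-04] 0.1 0.08526261642595101
```

View pics/top1.png

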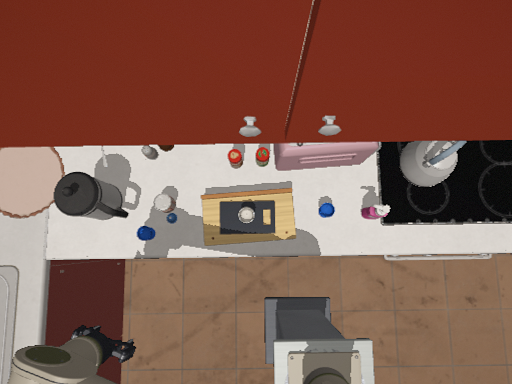

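View pics/scene1.png

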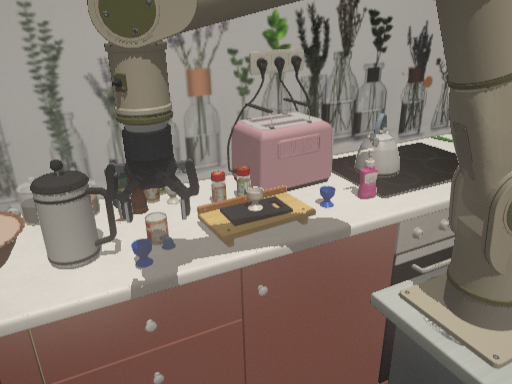

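The top view shows the ledge at pixels (202–296, 185–245), the board at (220–275, 200–234) with the cup at (247,214) and the slot at (267,216). The toaster and the jars stand behind it. Next I measure them.

```bash
python3 - <<'E'
from h import *
z=np.load("/tmp/top.npz");im=z["im"].astype(int);W=z["W"]
print(W[228,210],W[228,240],W[205,230],W[214,247],W[190,250], W[210,326])
H=W[...,2];v,u=np.mgrid[:384,:512]
roi=(u>195)&(u<303)&(v>175)&(v<252)
def rect(m,n):
    c,k=cv2.connectedComponentsWithStats(m.astype(np.uint8))[1:3]
    i=1+np.argmax(k[1:,4]);m=c==i
    P=W[m][:,:2]; r=cv2.minAreaRect((P*1000).astype(np.float32)); print(n,m.sum(),r,np.nanmedian(W[m][:,2]))
    return P
sat=im.max(-1)-im.min(-1)
rect(roi&(H>.03)&(H<.075),"ledge all")
rect(roi&(H>.045)&(H<.065)&(sat<25)&(im.max(-1)<110),"board")
rect(roi&(H>.058)&(H<.075)&(sat>40),"rail")
rect(roi&(H>.085),"cup")
c=roi&(H>.085); print(c.sum(),np.nanmean(W[c],0),np.nanmax(H[c]))
save("topcrop.png",cv2.resize(im[170:255,190:345].astype(np.uint8),None,fx=5,fy=5,interpolation=cv2.INTER_CUBIC))
# tall things
c,k,ce=cv2.connectedComponentsWithStats(((H>.015)&(H<.4)&(v>145)&(v<255)&(u>120)&(u<400)).astype(np.uint8))[1:4]
for i in range(1,len(k)):
    if k[i,4]>15:
        P=W[c==i]; print(k[i],np.nanmin(P,0).round(3),np.nanmax(P,0).round(3))
E
```

```text
[0.51687757 0.35858666 0.0467507 ] [0.51507104 0.26056304 0.05517351] [0.590393   0.29274246 0.05326784] [0.55763006 0.23657531 0.08391727] [ 0.64704849  0.22815858 -0.00128458] [ 0.57136924 -0.02378332  0.03121644]
ledge all 4473 ((552.3436279296875, 235.51564025878906), (165.1932830810547, 300.8396301269531), 3.670032262802124) 0.0480239486730229
board 1418 ((550.75927734375, 237.89004516601562), (176.3312225341797, 104.3757553100586), 89.17206573486328) 0.05526119409238537
rail 406 ((627.4140014648438, 239.31552124023438), (14.873985290527344, 293.73577880859375), 3.667597532272339) 0.06480091891618095
cup 182 ((553.90771484375, 240.51364135742188), (46.74265670776367, 46.86003494262695), 89.08048248291016) 0.09251018772653205
182 [0.55441022 0.24065658 0.09660837] 0.1160692342399518
[141 146  17  14 175] [0.754 0.544 0.015] [0.791 0.58  0.092]
[158 146  13   5  45] [0.788 0.499 0.015] [0.799 0.536 0.056]
[255 147  14  20 230] [0.725 0.165 0.019] [0.77  0.209 0.112]
[ 273  146  108   25 2124] [ 0.708 -0.161  0.02 ] [0.787 0.148 0.225]
[227 149  16  20 233] [0.72  0.254 0.015] [0.764 0.298 0.113]
[ 200  188   96   58 4669] [0.462 0.082 0.029] [0.643 0.389 0.116]
[153 194  22  19 311] [0.573 0.483 0.017] [0.628 0.54  0.078]
[319 203  16  15 178] [ 0.546 -0.045  0.026] [0.593 0.001 0.06 ]
[361 205  29  15 323] [ 0.54  -0.2    0.015] [ 0.581 -0.137  0.168]
[121 209   7   9  49] [0.553 0.618 0.049] [0.583 0.648 0.132]
[167 214   8   8  48] [0.543 0.484 0.015] [0.567 0.505 0.033]
[136 226  16  15 190] [0.481 0.548 0.025] [0.526 0.596 0.06 ]
```

View pics/topcrop.png

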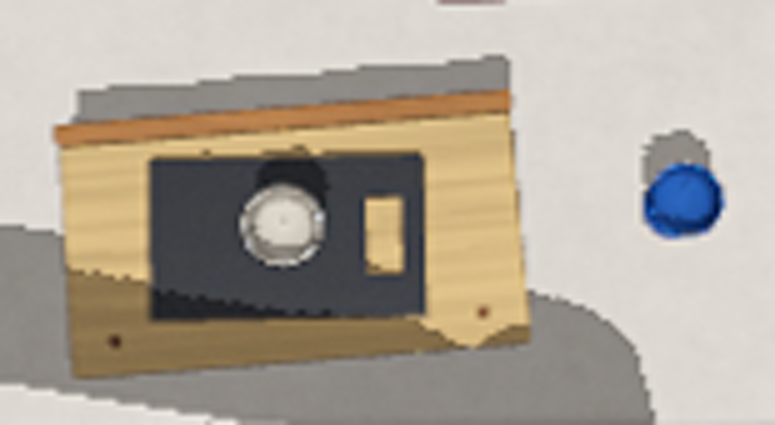

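Emit:
{"method": "play_rows", "body": {"offset": [[-0.937,-0.218,0],[-0.937,-0.218,0],[-0.937,-0.218,0],[-0.937,-0.218,0],[-0.937,-0.218,0],[-0.937,-0.218,0],[-0.937,-0.218,0],[-0.937,-0.218,0],[-0.937,-0.218,0],[-0.937,-0.218,0],[-0.937,-0.218,0],[-0.937,-0.218,0],[-0.937,-0.218,0],[-0.937,-0.218,0],[-0.937,-0.218,0],[-0.937,-0.218,0],[-0.937,-0.218,0],[-0.937,-0.218,0],[-0.937,-0.218,0],[-0.937,-0.218,0]], "roll": [0,0,0,0,0,0,0,0,0,0,0,0,0,0,0,0,0,0,0,0], "jaw": 0.5}}

```text
time: 2.6
tool_pos: [0.5485, 0.3598, 0.2254]
tool_rot: [0.0, 0.189, 0.982, 0.0]
force: [-0.3, 0.2, 0.7]
gripper_width: 0.043
gripper_force: 0.0
```

Emit:
{"method": "play_rows", "body": {"offset": [[0,0,0],[0,0,0],[0,0,0],[0,0,0],[0,0,0],[0,0,0],[0,0,0],[0,0,0],[0,0,0],[0,0,0]], "roll": [0.897,0.897,0.897,0.897,0.897,0.897,0.897,0.897,0.897,0]}}

```text
time: 3.85
tool_pos: [0.5479, 0.3603, 0.2254]
tool_rot: [0.0, 0.684, 0.73, 0.0]
force: [-0.3, 1.0, -0.2]
gripper_width: 0.0429
gripper_force: 0.0
```

```bash
cat >> h.py <<'E'
C=np.array([.5523,.2355]);A=np.radians(3.67)
def st():
    s=robot.read_state();w,x,y,z=s["tool_rot"];d=s["tool_pos"][:2]-C
    print("t",s["time"],"pos",s["tool_pos"].round(4),"toolx deg",np.degrees(2*np.arctan2(y,x)).round(2),"ledge xy mm",(1000*np.array([d@[np.cos(A),np.sin(A)],d@[-np.sin(A),np.cos(A)]])).round(1),"F",np.round(s["force"],2),"w",s["gripper_width"],robot.finger_overhang)
E
python3 - <<'E'
from h import *
st()
im,W=pts("wrist"); save("w1.png",im); np.savez("/tmp/wr",im=im,W=W)
E
```

```text
t 3.85 pos [0.5479 0.3603 0.2254] toolx deg 93.7 ledge xy mm [  3.6 124.9] F [-0.28  0.96 -0.18] w 0.0428744568099237 0.025
```

View pics/w1.png

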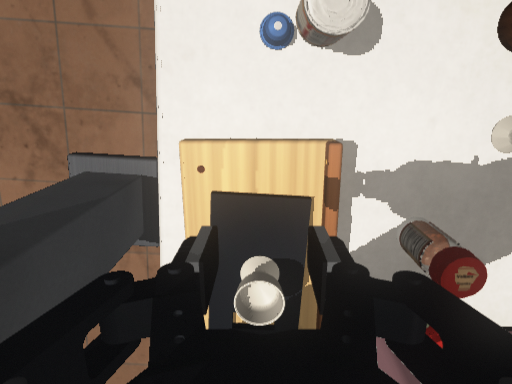

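The wrist view shows the ledge square to the tool, the board's left edge from (212,192) to (313,197), and the fingertips at (208,228) and (318,228). From the depth I get the board edge and the fingertip height.

```bash
cat >> h.py <<'E'
def L(P): d=P[...,:2]-C; return 1000*np.stack([d@[np.cos(A),np.sin(A)],d@[-np.sin(A),np.cos(A)]],-1)
E
python3 - <<'E'
from h import *
z=np.load("/tmp/wr.npz");im,W=z["im"].astype(int),z["W"]
for v,u in [(194,216),(197,260),(200,308),(165,260),(145,260),(230,206),(230,318),(233,200),(233,325),(146,190),(215,312),(175,321),(175,333)]: print(v,u,L(W[v,u]).round(1),W[v,u,2].round(4),im[v,u])
E
```

```text
194 216 [-46.1  95. ] 0.0553 [73 65 58]
197 260 [-0.4 92.1] 0.0565 [66 58 51]
200 308 [49.6 88.6] 0.0555 [67 59 54]
165 260 [ -0.5 123.7] 0.0456 [239 209 146]
145 260 [ -0.4 144.5] 0.0455 [239 211 150]
230 206 [-22.9 135.8] 0.2433 [80 77 72]
230 318 [ 26.4 135.8] 0.2434 [77 74 71]
233 200 [-24.9 135.8] 0.2467 [80 77 73]
233 325 [ 28.9 135.7] 0.2463 [77 73 71]
146 190 [-72.6 143.3] 0.0443 [235 204 144]
215 312 [56.  68.4] 0.0462 [130 105  69]
175 321 [ 63.8 112.9] 0.0452 [233 200 138]
175 333 [ 71.9 117.7] 0.0651 [188 127  85]
```

Emit:
{"method": "play_rows", "body": {"offset": [[0,0,0.9],[0,0,0.9],[0,0,0.9],[0,0,0.9],[0,0,0.9],[0,0,0.9],[0,0,0.9],[0,0,0.9],[0,0,0.2],[0,0,0]], "roll": [0,0,0,0,0,0,0,0,0,0]}}

```text
time: 5.15
tool_pos: [0.5475, 0.3606, 0.0774]
tool_rot: [-0.0, 0.684, 0.729, 0.0]
force: [0.6, -0.1, -0.4]
gripper_width: 0.0425
gripper_force: 0.0
```

Emit:
{"method": "play_rows", "body": {"offset": [[0,0,0.1],[0,0,0.05],[0,0,0]], "roll": [0,0,0]}}

```text
time: 5.52
tool_pos: [0.5475, 0.3606, 0.0746]
tool_rot: [-0.0, 0.684, 0.729, 0.0]
force: [1.1, -0.5, -0.7]
gripper_width: 0.0425
gripper_force: 0.0
```

```bash
python3 - <<'E'
from h import *
st()
im,W=pts("wrist"); save("w2.png",im); np.savez("/tmp/wr",im=im,W=W)
F=W[...,2]; M=(abs(L(W)[...,1]-136)<14)
for u in (206,318): print([W[r,u].round(4).tolist() for r in range(222,240,2)])
E
```

```text
t 5.525 pos [0.5475 0.3606 0.0746] toolx deg 93.66 ledge xy mm [  3.3 125.2] F [ 1.14 -0.53 -0.68] w 0.04250442362837674 0.025
[[0.5128, 0.3542, 0.0455], [0.5127, 0.3527, 0.045], [0.5197, 0.3699, 0.0883], [0.5201, 0.3699, 0.0904], [0.5204, 0.3698, 0.0924], [0.5209, 0.37, 0.095], [0.5211, 0.3696, 0.0963], [0.5214, 0.3697, 0.0984], [0.5218, 0.3698, 0.1006]]
[[0.579, 0.3588, 0.0465], [0.5793, 0.3572, 0.0456], [0.5706, 0.3726, 0.0869], [0.5698, 0.3735, 0.0915], [0.5696, 0.3731, 0.0928], [0.5693, 0.3728, 0.0944], [0.5689, 0.373, 0.097], [0.5687, 0.3727, 0.0985], [0.5683, 0.3728, 0.1007]]
```

View pics/w2.png

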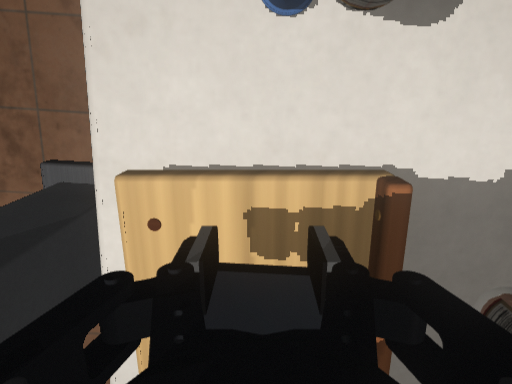

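The wrist view seems to put the finger ends at (213,228), which is higher than expected. I check the fingertip height with the scene and top cameras.

```bash
python3 - <<'E'
from h import *
im,W=pts("scene"); l=L(W); 
v,u=np.mgrid[:384,:512]
M=(abs(l[...,0]-3)<60)&(abs(l[...,1]-125)<30)&(W[...,2]>.05)&(W[...,2]<.16)
dark=(im.max(-1)<120)
M&=dark
print(M.sum())
for z0 in np.arange(.05,.12,.005):
    m=M&(W[...,2]>=z0)&(W[...,2]<z0+.005)
    if m.sum(): print(z0.round(3),m.sum(),l[m].min(0).round(0),l[m].max(0).round(0))
save("s2.png",cv2.resize(im[130:260,120:330],None,fx=3.5,fy=3.5,interpolation=cv2.INTER_CUBIC))
E
```

```text
425
0.05 3 [-54.  95.] [-38.  96.]
0.055 3 [-43.  95.] [ 63. 111.]
0.06 2 [ 63. 108.] [ 63. 130.]
0.08 8 [-26. 115.] [ 27. 128.]
0.085 15 [-29. 115.] [ 28. 135.]
0.09 25 [-33. 117.] [ 27. 136.]
0.095 28 [-33. 114.] [ 26. 136.]
0.1 25 [-35. 113.] [ 29. 136.]
0.105 24 [-34. 113.] [ 30. 137.]
0.11 29 [-36. 119.] [ 28. 136.]
0.115 24 [-34. 117.] [ 39. 135.]
```

View pics/s2.png

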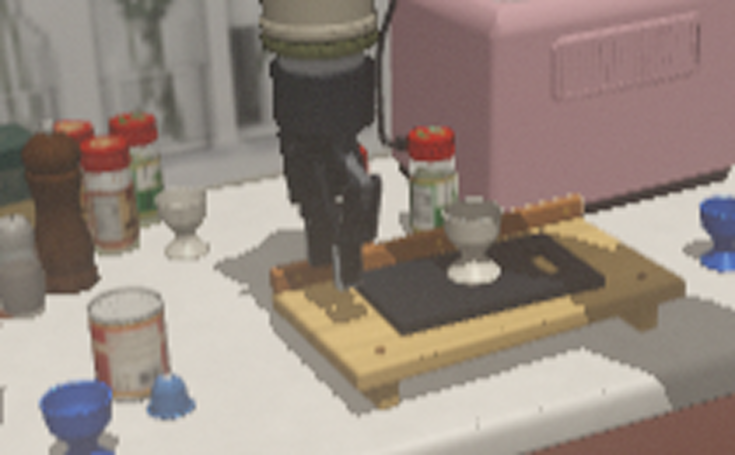

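Emit:
{"method": "play_rows", "body": {"offset": [[0,0,0.1],[0,0,0.1],[0,0,0]], "roll": [0,0,0]}}

```text
time: 6.0
tool_pos: [0.5473, 0.3605, 0.0701]
tool_rot: [-0.0, 0.684, 0.729, -0.0]
force: [0.4, 0.5, 0.1]
gripper_width: 0.043
gripper_force: 0.0
```

Emit:
{"method": "play_rows", "body": {"offset": [[0,0,0.1],[0,0,0]], "roll": [0,0]}}

```text
time: 6.25
tool_pos: [0.5474, 0.3605, 0.0682]
tool_rot: [-0.0, 0.684, 0.729, -0.0]
force: [-0.9, -0.3, 1.0]
gripper_width: 0.0429
gripper_force: 0.0
```

Emit:
{"method": "play_rows", "body": {"offset": [[0,0,0.1],[0,0,0]], "roll": [0,0]}}

```text
time: 6.5
tool_pos: [0.5474, 0.3605, 0.0662]
tool_rot: [-0.0, 0.684, 0.729, -0.0]
force: [-0.5, 0.6, -0.3]
gripper_width: 0.0428
gripper_force: 0.0
```

Emit:
{"method": "play_rows", "body": {"offset": [[0,0,0.1],[0,0,0.1],[0,0,0]], "roll": [0,0,0]}}

```text
time: 6.88
tool_pos: [0.5473, 0.3605, 0.0621]
tool_rot: [-0.0, 0.684, 0.729, -0.0]
force: [-0.5, 0.8, 0.1]
gripper_width: 0.0423
gripper_force: 0.0
```

Emit:
{"method": "play_rows", "body": {"offset": [[0,0,0.1],[0,0,0.1],[0,0,0]], "roll": [0,0,0]}}

```text
time: 7.25
tool_pos: [0.5474, 0.3605, 0.0582]
tool_rot: [-0.0, 0.684, 0.729, -0.0]
force: [0.3, -0.2, -0.8]
gripper_width: 0.0429
gripper_force: 0.0
```

```bash
python3 - <<'E'
from h import *
st()
for n in("scene","wrist"):
    im,W=pts(n); l=L(W)
    M=(abs(l[...,0]-3)<40)&(abs(l[...,1]-125)<13)&(W[...,2]>.049)&(W[...,2]<.13)
    print(n,np.sort(W[M][:,2])[:30:3].round(4))
E
```

```text
t 7.25 pos [0.5474 0.3605 0.0582] toolx deg 93.66 ledge xy mm [  3.1 125. ] F [ 0.28 -0.19 -0.82] w 0.042884005840648665 0.025
scene [0.0649 0.0666 0.0673 0.0692 0.0701 0.0714 0.072  0.0729 0.0735 0.0743]
wrist [0.0655 0.0666 0.0667 0.0668 0.067  0.0671 0.0672 0.0674 0.0674 0.0675]
```

The real tips stand about 7 mm above the reported TCP, since both cameras agree and there is no contact force. I lower by camera and force rather than by the stated overhang.

Emit:
{"method": "play_rows", "body": {"offset": [[0,0,0.2],[0,0,0.2],[0,0,0.1],[0,0,0.1],[0,0,0]], "roll": [0,0,0,0,0]}}

```text
time: 7.98
tool_pos: [0.5474, 0.3605, 0.0462]
tool_rot: [-0.0, 0.684, 0.729, -0.0]
force: [-0.2, 0.3, -0.4]
gripper_width: 0.0428
gripper_force: 0.0
```

Emit:
{"method": "play_rows", "body": {"offset": [[0,0,0.1],[0,0,0]], "roll": [0,0]}}

```text
time: 8.22
tool_pos: [0.5474, 0.3605, 0.0443]
tool_rot: [-0.0, 0.684, 0.729, -0.0]
force: [-0.4, 0.0, -0.4]
gripper_width: 0.0426
gripper_force: 0.0
```

```bash
python3 - <<'E'
from h import *
st()
for n in("scene","wrist"):
    im,W=pts(n); l=L(W)
    M=(abs(l[...,0]-3)<40)&(abs(l[...,1]-125)<13)&(W[...,2]>.048)&(W[...,2]<.13)
    print(n,np.sort(W[M][:,2])[:30:3].round(4))
E
```

```text
t 8.225 pos [0.5474 0.3605 0.0443] toolx deg 93.65 ledge xy mm [  3.1 125.1] F [-0.37  0.02 -0.44] w 0.04259667767488505 0.025
scene [0.0485 0.0532 0.0538 0.0542 0.0555 0.0563 0.0565 0.058  0.059  0.0596]
wrist [0.0519 0.0525 0.0529 0.0532 0.0533 0.0535 0.0536 0.0537 0.0537 0.0538]
```

Emit:
{"method": "play_rows", "body": {"offset": [[0,0,0.1],[-0.25,0,0],[-0.25,0,0],[-0.25,0,0],[-0.2,0,0],[-0.2,0,0],[-0.2,0,0],[-0.2,0,0],[0,0,0]], "roll": [0,0,0,0,0,0,0,0,0]}}

```text
time: 9.45
tool_pos: [0.5495, 0.3291, 0.0424]
tool_rot: [0.0, 0.684, 0.729, -0.0]
force: [-1.3, 1.0, 0.7]
gripper_width: 0.0427
gripper_force: 0.5
```

```bash
cat >> h.py <<'E'
def board():
    im,W=pts("top");im=im.astype(int);H=W[...,2];v,u=np.mgrid[:384,:512]
    roi=(u>195)&(u<325)&(v>175)&(v<252); sat=im.max(-1)-im.min(-1)
    m=roi&(H>.049)&(H<.0615)&(sat<25)&(im.max(-1)<110)
    c,k=cv2.connectedComponentsWithStats(m.astype(np.uint8))[1:3]
    m=c==1+np.argmax(k[1:,4]); l=L(W)
    print("board ledge-frame",cv2.minAreaRect(l[m].astype(np.float32)),l[m].min(0),l[m].max(0))
    c=roi&(H>.09)&(H<.118)&(im.min(-1)>90); print("cup",c.sum(),l[c].mean(0))
    return im.astype(np.uint8)
E
python3 - <<'E'
from h import *
st();board()
E
```

```text
t 9.45 pos [0.5495 0.3291 0.0424] toolx deg 93.63 ledge xy mm [ 3.2 93.6] F [-1.35  1.02  0.73] w 0.04273623133771487 0.025
board ledge-frame ((0.034515380859375, -14.434089660644531), (167.26873779296875, 103.03311920166016), 87.6346435546875) [-54.81361273 -99.27668745] [53.25183409 67.24013473]
cup 89 [ 0.52717585 -3.80959229]
```

Emit:
{"method": "play_rows", "body": {"offset": [[-0.2,0.05,0],[-0.25,0.06,0],[-0.25,0.06,0],[-0.25,0.06,0],[-0.25,0.06,0],[-0.25,0.06,0],[-0.25,0.06,0],[-0.25,0.06,0],[-0.2,0.05,0],[-0.1,0,0],[0,0,0]], "roll": [0,0,0,0,0,0,0,0,0,0,0]}}

```text
time: 10.88
tool_pos: [0.5629, 0.2849, 0.0424]
tool_rot: [0.0, 0.684, 0.729, -0.0]
force: [-0.7, 1.1, 1.7]
gripper_width: 0.043
gripper_force: 0.7
```

```bash
python3 - <<'E'
from h import *
st();board()
im,W=pts("wrist");save("w3.png",im)
E
```

```text
t 10.875 pos [0.5629 0.2849 0.0424] toolx deg 93.64 ledge xy mm [13.7 48.7] F [-0.65  1.07  1.69] w 0.04298274929760196 0.025
board ledge-frame ((10.214900970458984, -66.83246612548828), (152.1185302734375, 103.55514526367188), 87.79769134521484) [ -43.17552742 -143.54704074] [64.35483179  7.20268231]
cup 85 [ 11.88593385 -50.5226223 ]
```

View pics/w3.png

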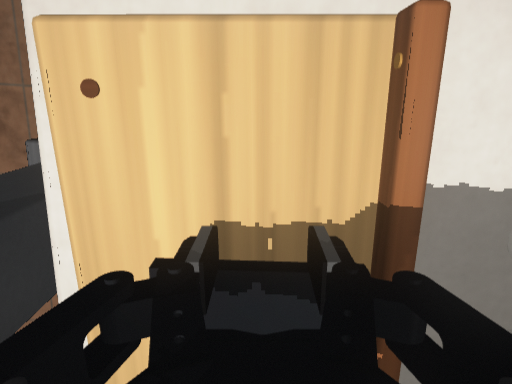

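```bash
cat >> h.py <<'E'
def edges():
    im,W=pts("top");im=im.astype(int);H=W[...,2];v,u=np.mgrid[:384,:512]
    roi=(u>195)&(u<325)&(v>175)&(v<252); sat=im.max(-1)-im.min(-1)
    m=roi&(H>.049)&(H<.0615)&(sat<25)&(im.max(-1)<110); l=L(W); e=[]
    for c in range(200,325):
        r=np.where(m[:,c])[0]
        if len(r)>15: e.append((c,*l[r[0],c],*l[r[-1],c]))
    e=np.array(e)[3:-3]
    for n,a in(("back",1),("front",3)):
        x,y=e[:,a],e[:,a+1]; k=abs(x-np.median(x))<4; p=np.polyfit(y[k],x[k],1)
        print(n,k.sum(),"yaw deg",-np.degrees(np.arctan(p[0])).round(2),"x mid",np.median(x).round(1),y[k].min().round(),y[k].max().round())
E
python3 - <<'E'
from h import *
edges()
E
```

```text
back 32 yaw deg -2.23 x mid 59.7 -136.0 -25.0
front 29 yaw deg -2.58 x mid -40.4 -127.0 -27.0
```

Emit:
{"method": "play_rows", "body": {"offset": [[-0.15,0.03,0],[-0.2,0.04,0],[-0.2,0.05,0],[-0.25,0.05,0],[-0.25,0.05,0],[-0.25,0.05,0],[-0.25,0.05,0],[-0.2,0.04,0],[-0.1,0,0],[0,0,0]], "roll": [-0.1,-0.1,-0.1,-0.1,0,0,0,0,0,0]}}

```text
time: 12.28
tool_pos: [0.5727, 0.2504, 0.0424]
tool_rot: [-0.001, 0.663, 0.749, -0.0]
force: [-4.4, 8.2, 1.9]
gripper_width: 0.0427
gripper_force: 3.4
```

```bash
python3 - <<'E'
from h import *
st();edges();board()
E
```

```text
t 12.275 pos [0.5727 0.2504 0.0424] toolx deg 96.93 ledge xy mm [21.3 13.6] F [-4.44  8.2   1.94] w 0.04265517616732429 0.025
back 22 yaw deg -1.04 x mid 67.5 -170.0 -98.0
front 23 yaw deg 0.33 x mid -34.0 -161.0 -89.0
board ledge-frame ((16.197662353515625, -113.71538543701172), (130.27874755859375, 105.1019515991211), 89.75121307373047) [ -36.5163934  -178.70131718] [ 68.98733358 -48.79364841]
cup 86 [ 18.75168932 -85.94953071]
```

Emit:
{"method": "play_rows", "body": {"offset": [[-0.15,-0.01,0],[-0.2,-0.01,0],[-0.15,-0.01,0],[-0.1,0,0],[0,0,0],[0,0,0]], "roll": [0,0,0,0,0,0]}}

```text
time: 13.12
tool_pos: [0.5737, 0.2383, 0.0423]
tool_rot: [-0.001, 0.663, 0.749, -0.0]
force: [-4.2, 6.1, 1.5]
gripper_width: 0.0426
gripper_force: 3.2
```

```bash
python3 - <<'E'
from h import *
st();edges();board()
E
```

```text
t 13.125 pos [0.5737 0.2383 0.0423] toolx deg 96.93 ledge xy mm [21.5  1.4] F [-4.21  6.15  1.46] w 0.042571224439347494 0.025
back 21 yaw deg -1.14 x mid 67.2 -183.0 -115.0
front 21 yaw deg -0.9 x mid -34.4 -174.0 -106.0
board ledge-frame ((15.857757568359375, -128.12306213378906), (106.09500885009766, 124.7166976928711), 0.5002476572990417) [ -36.72958927 -190.59945196] [ 68.98968166 -65.30619076]
cup 94 [ 17.09374198 -99.68167898]
```

Emit:
{"method": "play_rows", "body": {"offset": [[0.1,0.005,0],[0.3,0.02,0],[0.6,0.03,0],[0.6,0.03,0],[0,0,-0.5],[0,0,-1],[0,0,-1],[0,0,-1],[0,0,-1],[0,0,-1],[0.8,0,-1],[1,0,-0.5],[1,0,0],[1,0,0],[1,0,0],[1,0,0],[0,0,0]], "roll": [0,0,0,0,0,0,0,0,0,0,0,0,0,0,0,0,0]}}

```text
time: 15.35
tool_pos: [0.5576, 0.3867, 0.1818]
tool_rot: [-0.0, 0.662, 0.749, -0.0]
force: [0.2, -0.6, 0.9]
gripper_width: 0.0427
gripper_force: 0.0
```

```bash
python3 - <<'E'
from h import *
st();edges();im=board()
save("t5.png",cv2.resize(im[170:255,190:345],None,fx=5,fy=5,interpolation=cv2.INTER_CUBIC))
E
```

```text
t 15.35 pos [0.5576 0.3867 0.1818] toolx deg 97.02 ledge xy mm [ 15.  150.6] F [ 0.18 -0.6   0.9 ] w 0.04268983883150947 0.025
back 46 yaw deg -0.28 x mid 67.1 -183.0 -29.0
front 46 yaw deg -0.5 x mid -34.2 -174.0 -21.0
board ledge-frame ((16.32943344116211, -102.06963348388672), (176.9722442626953, 105.08704376220703), 89.69873809814453) [ -36.67364688 -190.31270513] [ 69.06930032 -13.68549248]
cup 97 [  19.72638995 -101.83145265]
```

View pics/t5.png

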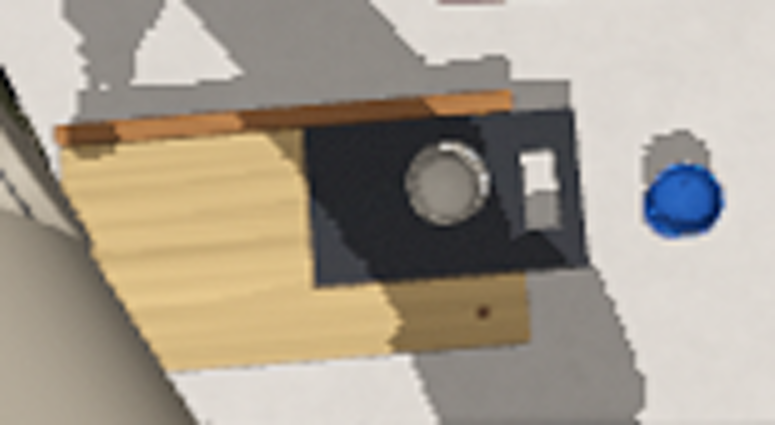

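The board lies flush along the rail, with its back edge from (303,128) to (573,110). The finger-slot end is about 40 mm past the ledge end at x≈520, and the cup is upright at (447,183). The gripper is clear, so I hand in.

```bash
python3 -c "
from plant import robot
print(robot.sign_off())"
```

```text
the job is handed in; nothing more can be done
None
```

I handed the job in after about 15 s of robot time: the board lies flush against the rail (measured yaw about 0.3–0.5°) with the finger-slot end about 40 mm past the ledge's right end and the egg cup standing on it; the final verdict was not reported.

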